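Sweep down the sanding station, stow the toy cars and start the extractor

TASK

Take the scraper block and with it, not with the fingers, wipe all the loose wood chips off the sanding station's board into the trough at its far end. Put the scraper block and every finished toy car into the open drawer of the chest and push the drawer fully shut, and only then start the extractor by pressing the station's three keys one at a time, the largest first, then the middle-sized, then the smallest. Leave everything else on the table where it is.

Things in the scene. Friction and masses are not known exactly. Their poses are not given: they have to be found in the camera images.
- station: Fixed sanding station. Origin: under the board's centre, at table level; x away from robot, y left, z up. Rubber-topped board x -110..110, y -97..97 mm, 45 mm high; side lips stand 10 mm above it and are 8 mm thick; near and far edges open. Beyond the far edge an open trough: inside x 110..204, y +-97 mm, floor 6, walls 44 mm above table. At the right (y -105..-170) a shelf 30 mm high with 3 keys.
- block: Hand scraper block: cork base 40 (x) by 100 (y) by 18 mm high, with a dark wooden grip rib on top, 24 (x) by 80 (y) mm, from 18 to 48 mm above the bottom. 150 g or so. Starts standing on the table to the robot's right, among the cars. Origin: centre of the underside.
- chest_drawer0 (a joint): How far the drawer is open, m: 0 = fully shut; starts at 0.16 to 0.19. It slides stiffly with about 1 N of friction and stays where it is left.
- drawer_in (a point): Foot of the middle of the drawer's front wall, inside, on its floor (22 mm above table); moves with it. Chest: fixed, wooden, at the left, 280 deep, 240 wide, 100 mm high. x points into the chest, y left, z up. Inside x 0..235, y +-98 mm, walls 56 mm high; 66 mm from floor to chest's ceiling. Open by q, only x from 0 to q - 6 mm can be reached from above.
- chest_drawer0_handle (a point): Middle of the drawer's steel bar handle: a 120 mm bar along the drawer's y, its axis 35 mm in front of the drawer's front panel, 62 mm above the table. The drawer can be pushed shut on it.
- key_large (a joint): Travel of the large grey round key (40 mm across), m: 0 = up, 0.006 = fully down; springs back; fully down takes about 5 N. Which of the three places on the shelf it has varies.
- key_large_top (a point): Centre of the top face of the large key, when it is up about 52 mm above the table; it goes straight down when pressed.
- key_medium (a joint): Travel of the medium grey round key (28 mm across), m: 0 = up, 0.006 = fully down; springs back; fully down takes about 5 N. Which of the three places on the shelf it has varies.
- key_medium_top (a point): Centre of the top face of the medium key, when it is up about 52 mm above the table; it goes straight down when pressed.
- key_small (a joint): Travel of the small grey round key (18 mm across), m: 0 = up, 0.006 = fully down; springs back; fully down takes about 5 N. Which of the three places on the shelf it has varies.
- key_small_top (a point): Centre of the top face of the small key, when it is up about 52 mm above the table; it goes straight down when pressed.
- car0: Finished small wooden toy car: body 54 (x, its length) by 30 (y) by 16 mm high with a cabin on top 28 by 26 mm, up to 30 mm; about 45 g. Origin: centre of the underside. Two or three are present, lying on the table at the robot's right.
- car1: Finished small wooden toy car: body 54 (x, its length) by 30 (y) by 16 mm high with a cabin on top 28 by 26 mm, up to 30 mm; about 45 g. Origin: centre of the underside. Two or three are present, lying on the table at the robot's right.
- car2: Finished small wooden toy car: body 54 (x, its length) by 30 (y) by 16 mm high with a cabin on top 28 by 26 mm, up to 30 mm; about 45 g. Origin: centre of the underside. Two or three are present, lying on the table at the robot's right.
- chip0: Loose wood chip, 26 by 18 by 10 mm thick, 12 g, on the station's board at the start. Origin: centre of the underside. Three to six chips are present.
- chip1: Loose wood chip, 22 by 20 by 12 mm thick, 12 g, on the station's board at the start. Origin: centre of the underside. Three to six chips are present.
- chip2: Loose wood chip, 24 by 14 by 12 mm thick, 12 g, on the station's board at the start. Origin: centre of the underside. Three to six chips are present.
- chip3: Loose wood chip, 26 by 16 by 10 mm thick, 12 g, on the station's board at the start. Origin: centre of the underside. Three to six chips are present.
- chip4: Loose wood chip, 20 by 18 by 12 mm thick, 12 g, on the station's board at the start. Origin: centre of the underside. Three to six chips are present.
- chip5: Loose wood chip, 24 by 18 by 10 mm thick, 12 g, on the station's board at the start. Origin: centre of the underside. Three to six chips are present.
- knife: Bystander: red utility knife, 155 mm long, lying at the right of the table; origin under its middle. To be left alone.
- tape: Bystander: roll of blue tape, 84 mm across, 25 mm high; origin at the underside centre. To be left alone.
Not all that is in view belongs to the job. What is shaped like the car2 but pink is not meant.

How it is judged:
By the outcome, as a careful person would: the job done as asked, in the order asked, and still so for the second after the job is handed in, with the robot touching nothing.
Of car0, car1, car2 only 2 to 3 are there at a start; the rules pass over those that are not, and their reading is None.
Of chip0, chip1, chip2, chip3, chip4, chip5 only 3 to 6 are there at a start; the rules pass over those that are not, and their reading is None.
At some moment in a run one of car0, car1, car2, block may be knocked a few centimetres aside while the robot is not near it.
Once in a run the grip may slacken for a moment while it holds something.
It also fails if it takes over 208 s, if anything falls off the work surface, if the arm or the gripper's body presses on something with over 40 N, if the wrist force passes 120 N, or if a joint passes its speed limit or range.

ROBOT

A 6-joint arm with a two-finger parallel gripper is mounted at the origin on the work surface. World frame = base frame: x ahead of the robot, y to its left, z up, the work surface at z = 0. Lengths are in mm, angles in degrees, forces in N, time in s.
With the tool pointing down it reaches from about 350 to 850 mm from the base axis. Payload 8.1 kg.
Tool frame: the origin (TCP) lies midway between the tips of the shut fingers; the grasp point (between the pads) lies 19 mm behind it; z points along the fingers, y is the line along which they close (so a half turn about z gives the same grasp; the last joint's range is limited). The gripper opens to 85 mm and grips with 20 to 120 N. Pads are 22 mm wide; open, the fingers measure 114 mm over their backs; the gripper's body (76 mm by 85 mm) begins 54 mm behind the grasp point. The pads swing forward as they close: fully open they stand 13 mm farther back than shut.
Start: joints at [-69.809, 7.471, 85.268, -0, 87.261, -4.893], TCP at [254.389, -543.408, 231.292] pointing down, gripper open.
Joint ranges: [-169.43, 169.43], [-51.17, 129.36], [1.28, 143.12], [-76.62, 256.62], [0, 156.53], [-152.29, 152.29]. Speed limits (degrees/s): [136.94, 136.94, 159.86, 180, 180, 180].

INTERFACE

Orientations are given as [roll, pitch, yaw] about the fixed x, y, z axes, in that order (R = Rz(yaw) Ry(pitch) Rx(roll)).
In Python, from bench import sensors, optics, r gives the robot as it stands.
- The arm moves only by the tool apply_moves, never from a script. Its argument "targets" is a list of rows, each a list of 7 numbers: the shift along the tool's x, y, z in mm, then the turn, a rotation vector about the tool's x, y, z in rad, then the closure, from 0 (fully open) to 1 (shut). In form: [[x, y, z, wx, wy, wz, claw], ...]. A call has 1 to 20 rows; each row shifts and turns the commanded pose from where the row before left it, along the tool's axes as they then stand; what a row does not reach is not made up. A row lasts 1/8 s, in which the tool goes at most 62.5 mm and 10.7 degrees, less where a joint would pass 70% of its speed; a pose out of reach is approached as far as the arm can. A call is refused whole if a number of a shift passes 62.5 or a number of a turn 0.188, either way. A call with a gripper value outside its range is refused whole. The fingers move at their own pace and stop on an object; "force" is the grip in N (left out, the last holds). Time passes only in rows, so rows that do not move let the fingers close. It gives the time, the measured TCP pose, the force, the opening and the grip force at its end, in the units of the state.
- sensors.sense(): the state, without advancing time (a new reading comes with each control period).
- optics.snapshot(name): name is "side" or "top"; returns the picture (420x560x3 uint8, red, green, blue); there is no depth.
- optics.get_calibration(name): a dict with "camera_matrix" (3x3 intrinsics, pixels), "pose" (4x4, takes a point from camera to world coordinates). Camera axes: x right, y down, z forward; pixel columns grow to the right and rows downward; lengths in mm; the calibration is good to about 2 mm. A picture is of the moment at which its call begins. get_calibration takes no time and is no camera call.
- r.hand_in(): hands the job in; it is judged then, once.
The state is a dict: "time": time; "joint_pos": joint angles; "qd": joint speeds; "joint_efforts": joint torques, N m; "tool_pos": TCP position; "tcp_rot": TCP orientation; "ft_force": force on the tool from outside, world axes, zero at the start; "wrist_torque": the same for the moment, N m; "finger_gap": finger opening in mm; "grip_force": force on a finger pad.
Only numpy, scipy, OpenCV 4.12 (cv2) and the standard library are available. Lean on these libraries where they do the work, as an engineer would, in place of code of your own. Each camera call takes 0.05 s, during which the arm holds its last target. There are 200 camera calls.

## Working session

There is one attempt and no reset: what is moved stays moved. The work goes in short steps, Python scripts to look and compute and a tool call to move; the robot and the scene stay as the last step left them, time stands still between calls to the robot, and variables do not carry over. Pictures are saved under pics/ and viewed, at most 14 in all, crops included, and the job is handed in when it is done.

Besides the shell and the picture viewer there is one more tool, called after ">>>" by a JSON object that holds its "name" and its "arguments", one argument or row to a line. apply_moves: Moves the arm, as the interface text tells. Its arguments: {"type":"object","properties":{"targets":{"type":"array"},"force":{"type":"number"}},"required":["targets"]}

```bash
mkdir -p pics; ls; python3 - <<'E'
from bench import sensors, optics, r
import cv2
for n in ("top","side"):
    im=optics.snapshot(n); cv2.imwrite(f"pics/{n}0.png",im[:,:,::-1])
    c=optics.get_calibration(n); print(n,c["camera_matrix"],c["pose"])
print(sensors.sense())
E
```

```text
pics
top [[496.91152439   0.         282.50525687]
 [  0.         496.91152439 205.27282985]
 [  0.           0.           1.        ]] [[-2.56100450e-02 -9.97528426e-01  6.54306053e-02  3.66331523e+02]
 [-9.99671932e-01  2.55293746e-02 -2.06885218e-03 -1.92053198e+01]
 [ 3.93336426e-04 -6.54621230e-02 -9.97854977e-01  1.34442680e+03]
 [ 0.00000000e+00  0.00000000e+00  0.00000000e+00  1.00000000e+00]]
side [[525.09050938   0.         276.96175935]
 [  0.         525.09050938 204.78446058]
 [  0.           0.           1.        ]] [[ 8.02677778e-01 -3.36559998e-01  4.92377652e-01 -1.70846469e+02]
 [-5.96366919e-01 -4.63176452e-01  6.55602069e-01 -8.96909425e+02]
 [ 7.40830319e-03 -8.19874956e-01 -5.72494694e-01  8.07475223e+02]
 [ 0.00000000e+00  0.00000000e+00  0.00000000e+00  1.00000000e+00]]
{'time': 0.1, 'joint_pos': array([-6.98067054e+01,  7.51029294e+00,  8.53229383e+01,  5.34866880e-04,
        8.72620061e+01, -4.89413946e+00]), 'qd': array([-0.09794595, -0.03071754, -0.18472023, -0.11617737, -0.06480535,
        0.00821873]), 'joint_efforts': array([ 1.34499860e-03, -5.70949173e+01, -5.01943231e+01, -2.45233559e-04,
        8.06281896e-03, -1.15199614e-04]), 'tool_pos': array([ 254.24239418, -542.92555561,  230.35539545]), 'tcp_rot': array([-1.79905155e+02, -8.65743826e-03,  2.50874009e+01]), 'ft_force': array([-0.4986836 ,  0.94812027,  0.27701909]), 'wrist_torque': array([ 0.03511655,  0.00850987, -0.06651144]), 'grip_force': 0.0, 'finger_gap': 85.67385715642054}
```

View pics/top0.png

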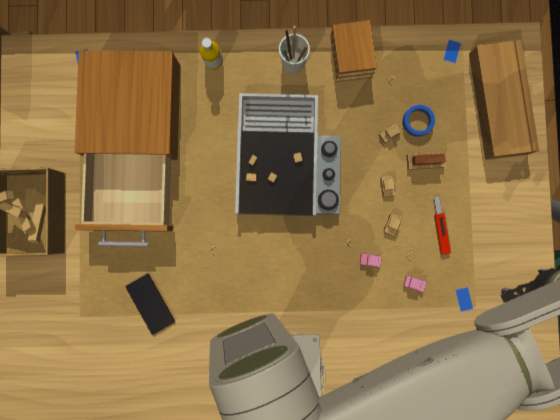

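View pics/side0.png

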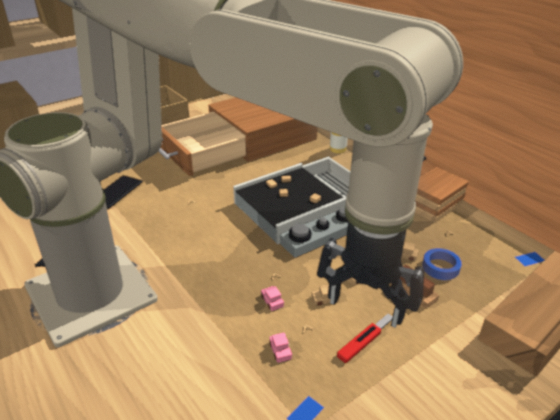

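The top view shows three tan cars at about (390,132), (389,185) and (393,224), with pink decoys at (371,261) and (415,284). The block is at (427,160). Four chips are at (253,160), (298,157), (252,177) and (272,177). The keys, top to bottom, are medium (329,149), small (329,174) and large (328,199). The drawer is open, with its handle at (123,243).

```bash
cat > h.py <<'E'
import numpy as np, cv2
from bench import sensors, optics, r
def ray(cam,u,v,z):
    c=optics.get_calibration(cam);K=np.array(c["camera_matrix"]);P=np.array(c["pose"])
    d=P[:3,:3]@np.linalg.solve(K,[u,v,1.]);o=P[:3,3]
    return (o+d*(z-o[2])/d[2])[:2]
def shot(cam): return optics.snapshot(cam)
def crop(im,x0,y0,x1,y1,s,name):
    cv2.imwrite(name,cv2.resize(im[y0:y1,x0:x1,::-1],None,fx=s,fy=s,interpolation=cv2.INTER_CUBIC))
E
python3 - <<'E'
from h import *
im=cv2.imread("pics/top0.png")[:,:,::-1]
crop(im,345,105,475,245,4,"pics/c1.png"); crop(im,70,85,350,255,2.8,"pics/c2.png")
for n,u,v,z in [("large",328,199,52),("small",329,174,52),("med",329,149,52),("stNL",237,214,55),("stNR",315,214,55),("trFL",239,95,44),("trFR",318,95,44),("handle",123,243,62),("car",390,132,30),("car",389,185,30),("car",393,224,30),("block",429,159,48)]:
    print(n,ray("top",u,v,z).round(1))
E
```

```text
large [ 464.4 -141. ]
small [ 530.  -145.6]
med [ 596.  -147.7]
stNL [431.2  96.9]
stNR [ 426.  -105.7]
trFL [748.6  86.3]
trFR [ 743.2 -123.9]
handle [363.7 390.9]
car [ 641.7 -314.6]
car [ 499.3 -306.3]
car [ 395.4 -312.8]
block [ 563.4 -410.3]
```

View pics/c1.png

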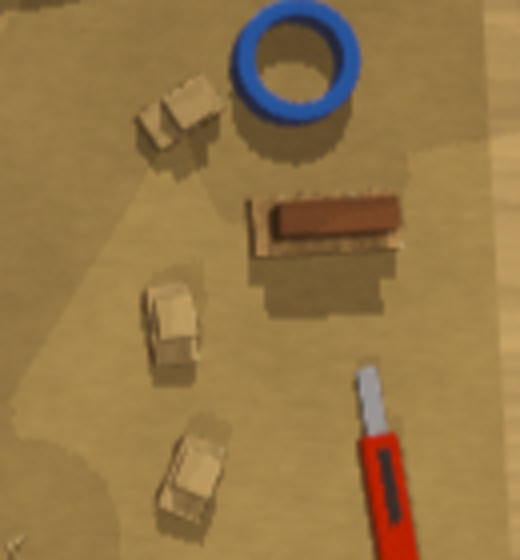

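View pics/c2.png

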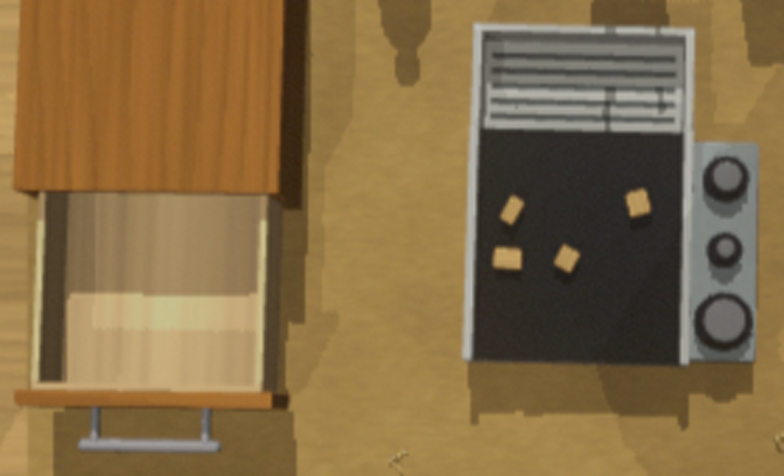

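The crops show rib corners at about (278,205), (400,197), (400,232) and (280,238) in c1, with the cabins of the three cars clearly visible. In c2, all four chips sit on the black board and the key tops are clear. Next I convert these to world positions.

```bash
python3 - <<'E'
from h import *
c1=lambda p:(345+p[0]/4,105+p[1]/4); c2=lambda p:(70+p[0]/2.8,85+p[1]/2.8)
T=lambda p,z:ray("top",*p,z)
im=cv2.imread("pics/top0.png"); hsv=cv2.cvtColor(im,cv2.COLOR_BGR2HSV)
m=np.zeros(im.shape[:2],np.uint8); m[145:175,400:450]=cv2.inRange(hsv,(0,110,40),(12,255,255))[145:175,400:450]
print("rib rect",cv2.minAreaRect(cv2.findNonZero(m)))
a,b=T(c1((279,222)),48),T(c1((400,214.5)),48); d=a-b; print("block",(a+b)/2,np.hypot(*d),"yaw",np.degrees(np.arctan2(-d[0],d[1])))
for n,ctr,ax in [("car0",(182,114),(45,-33)),("car1",(172,327),(5,72)),("car2",(198,477),(30,-75))]:
    p=T(c1(ctr),12);q=T(c1(np.add(ctr,ax)),12);print(n,p,"axis",np.degrees(np.arctan2(*(q-p)[::-1])))
nl,nr,fl,fr=[T(c2(p),z) for p,z in [((463,358),55),((690,362),55),((473,25),44),((694,29),44)]]
print("st",nl,nr,fl,fr)
for n,p in [("L",(723,320)),("S",(725,249)),("M",(726,178))]: print(n,T(c2(p),52))
for p in [(512,210),(508,258),(567,259),(638,203)]: print("chip",T(c2(p),56))
for n,p,z in [("handleL",(79,446),62),("handleR",(218,446),62),("frontL in",(34,386),78),("frontR in",(270,386),78),("frontL out",(15,405),88),("chestL",(14,188),100),("chestR",(280,190),100)]: print(n,T(c2(p),z))
E
```

```text
rib rect ((429.42218017578125, 158.75486755371094), (8.29631233215332, 29.193038940429688), 86.42366790771484)
block [ 561.89309421 -412.55263591] 79.84180139655287 yaw 2.107292695915678
car0 [ 641.287134  -319.8725196] axis -55.18102061463748
car1 [ 496.42057599 -307.35773719] axis -178.3060950466341
car2 [ 395.05462038 -320.7885509 ] axis -24.002582600176172
st [434.2762935  101.06646171] [ 425.17348682 -109.3627731 ] [751.4718479   86.44150291] [ 742.25055878 -123.46165881]
L [ 463.6737451  -141.48636532]
S [ 530.15986596 -145.46089783]
M [ 597.11854066 -148.52456536]
chip [571.35699882  52.56106705]
chip [526.38726937  57.26395557]
chip [524.0458853    2.34945533]
chip [574.94010067 -65.21436269]
handleL [362.0002543  454.68495203]
handleR [358.72911926 327.02344856]
frontL in [417.55072541 489.62608896]
frontR in [412.05429018 274.97679636]
frontL out [400.44544317 502.72309289]
chestL [595.85046336 498.96616435]
chestR [587.89757543 259.0192445 ]
```

>>> {"name": "apply_moves", "arguments": {
  "targets": [
    [0,0,0,0,0,-0.167,0.3],
    [0,0,0,0,0,-0.167,0.3],
    [0,0,0,0,0,-0.167,0.3],
    [0,0,0,0,0,-0.167,0.3],
    [0,0,0,0,0,-0.167,0.3],
    [0,0,0,0,0,-0.167,0.3],
    [0,0,0,0,0,-0.167,0.3],
    [15,39,0,0,0,0,0.3],
    [15,39,0,0,0,0,0.3],
    [15,39,0,0,0,0,0.3],
    [15,39,0,0,0,0,0.3],
    [15,39,0,0,0,0,0.3],
    [15,39,10,0,0,0,0.3],
    [15,39,20,0,0,0,0.3],
    [15,39,20,0,0,0,0.3],
    [0,0,20,0,0,0,0.3],
    [0,0,20,0,0,0,0.3],
    [0,0,0,0,0,0,0.3]
  ]
}}

```text
time: 2.35
tool_pos: [559.6, -411.8, 138.2]
tcp_rot: [-179.8, -0.2, 92.0]
ft_force: [0.3, -0.1, -0.7]
finger_gap: 59.4
grip_force: 0.0
```

>>> {"name": "apply_moves", "arguments": {
  "targets": [
    [0,2,30,0,0,0,0.3],
    [0,0,30,0,0,0,0.3],
    [0,0,30,0,0,0,0.3],
    [0,0,15,0,0,0,0.3],
    [0,0,10,0,0,0,0.3],
    [0,0,0,0,0,0,0.3],
    [0,0,0,0,0,0,1],
    [0,0,0,0,0,0,1],
    [0,0,0,0,0,0,1],
    [0,0,0,0,0,0,1],
    [0,0,0,0,0,0,1],
    [0,0,0,0,0,0,1]
  ],
  "force": 70
}}

```text
time: 3.85
tool_pos: [564.8, -412.8, 27.9]
tcp_rot: [179.9, 0.1, 92.1]
ft_force: [1.0, 0.2, 6.4]
finger_gap: 22.4
grip_force: 69.6
```

```bash
python3 - <<'E'
from h import *
a=shot("side"); t=shot("top")
s=np.hstack([cv2.resize(a[200:350,250:450],None,fx=2,fy=2,interpolation=2),cv2.resize(t[105:255,300:500],None,fx=2,fy=2,interpolation=2)])
cv2.imwrite("pics/g1.png",s[:,:,::-1])
E
```

```text
(no output)
```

View pics/g1.png

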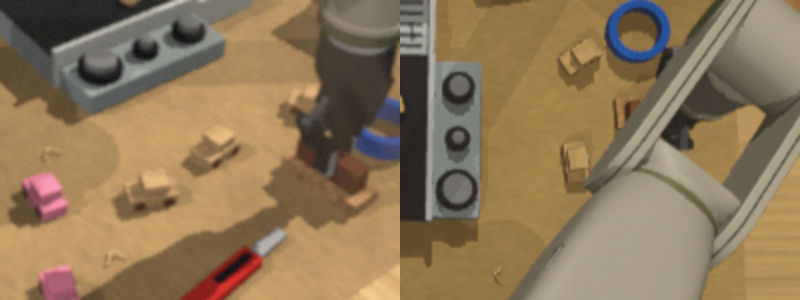

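>>> {"name": "apply_moves", "arguments": {
  "targets": [
    [0,0,-30,0,0,0,1],
    [0,0,-40,0,0,0,1],
    [0,0,-40,0,0,0.082,1],
    [37,-11,0,0,0,0,1],
    [37,-11,0,0,0,0,1],
    [37,-11,0,0,0,0,1],
    [37,-11,0,0,0,0,1],
    [37,-11,0,0,0,0,1],
    [37,-11,0,0,0,0,1],
    [37,-11,0,0,0,0,1],
    [37,-11,0,0,0,0,1],
    [37,-11,0,0,0,0,1],
    [37,-11,0,0,0,0,1],
    [37,-11,0,0,0,0,1],
    [37,-11,0,0,0,0,1],
    [0,0,0,0,0,0,1],
    [0,0,0,0,0,0,1]
  ]
}}

```text
time: 6.08
tool_pos: [452.3, 37.2, 136.1]
tcp_rot: [-180.0, 0.0, 87.4]
ft_force: [0.7, 0.7, -1.2]
finger_gap: 22.5
grip_force: 74.0
```

```bash
python3 - <<'E'
from h import *
a=shot("side"); t=shot("top")
s=np.hstack([cv2.resize(a[120:270,200:400],None,fx=2,fy=2,interpolation=2),cv2.resize(t[85:235,200:400],None,fx=2,fy=2,interpolation=2)])
cv2.imwrite("pics/g2.png",s[:,:,::-1]); s=sensors.sense(); print(s["tool_pos"],s["tcp_rot"],s["ft_force"])
E
```

```text
[452.53915946  36.62862273 136.21003213] [-1.79993591e+02  1.84771799e-02  8.73193649e+01] [-0.3630412  -1.17434013 -2.46908923]
```

View pics/g2.png

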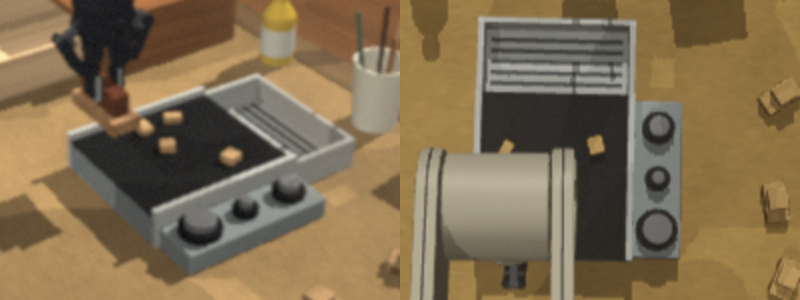

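>>> {"name": "apply_moves", "arguments": {
  "targets": [
    [0,0,25,0,0,0,1],
    [0,0,20,0,0,0,1],
    [0,0,10,0,0,0,1],
    [0,0,4,0,0,0,1],
    [0,0,2,0,0,0,1],
    [0,0,0,0,0,0,1],
    [0,0,0,0,0,0,1]
  ]
}}

```text
time: 7.05
tool_pos: [452.9, 37.4, 75.9]
tcp_rot: [179.9, -0.0, 87.4]
ft_force: [0.1, 0.1, -2.0]
finger_gap: 22.4
grip_force: 74.2
```

>>> {"name": "apply_moves", "arguments": {
  "targets": [
    [0,0,1,0,0,0,1],
    [0,0,1,0,0,0,1],
    [0,11,0,0,0,0,1],
    [0,11,0,0,0,0,1],
    [0,11,0,0,0,0,1],
    [0,11,0,0,0,0,1],
    [0,11,0,0,0,0,1],
    [0,11,0,0,0,0,1],
    [0,11,0,0,0,0,1],
    [0,11,0,0,0,0,1],
    [0,11,0,0,0,0,1],
    [0,11,0,0,0,0,1],
    [0,11,0,0,0,0,1],
    [0,11,0,0,0,0,1],
    [0,11,0,0,0,0,1],
    [0,11,0,0,0,0,1],
    [0,11,0,0,0,0,1],
    [0,11,0,0,0,0,1],
    [0,11,0,0,0,0,1],
    [0,11,0,0,0,0,1]
  ]
}}

```text
time: 9.55
tool_pos: [651.0, 28.3, 73.3]
tcp_rot: [180.0, 0.0, 87.4]
ft_force: [-0.9, -0.4, -1.8]
finger_gap: 22.5
grip_force: 74.1
```

>>> {"name": "apply_moves", "arguments": {
  "targets": [
    [0,4,0,0,0,0,1],
    [0,0,0,0,0,0,1],
    [0,0,-20,0,0,0,1],
    [0,0,-30,0,0,0,1],
    [-9,-21,0,0,0,0,1],
    [-9,-21,0,0,0,0,1],
    [-9,-21,0,0,0,0,1],
    [-9,-21,0,0,0,0,1],
    [-9,-21,0,0,0,0,1],
    [-9,-21,0,0,0,0,1],
    [-8,-21,0,0,0,0,1],
    [-8,-21,0,0,0,0,1],
    [-8,-17,0,0,0,0,1],
    [-8,-17,0,0,0,0,1],
    [0,0,0,0,0,0,1],
    [0,0,0,0,0,0,1]
  ]
}}

```text
time: 11.55
tool_pos: [449.4, -48.5, 124.5]
tcp_rot: [179.9, 0.0, 87.4]
ft_force: [0.6, -0.2, -0.1]
finger_gap: 22.2
grip_force: 74.2
```

```bash
python3 - <<'E'
from h import *
a=shot("side"); t=shot("top")
s=np.hstack([cv2.resize(a[120:270,200:400],None,fx=2,fy=2,interpolation=2),cv2.resize(t[85:235,200:400],None,fx=2,fy=2,interpolation=2)])
cv2.imwrite("pics/g3.png",s[:,:,::-1]); s=sensors.sense(); print(s["tool_pos"],s["tcp_rot"],s["ft_force"])
E
```

```text
[449.21697133 -48.33611803 123.91636808] [1.79935896e+02 3.01758540e-03 8.73808593e+01] [ 0.36625951 -0.24698888 -2.4514203 ]
```

View pics/g3.png

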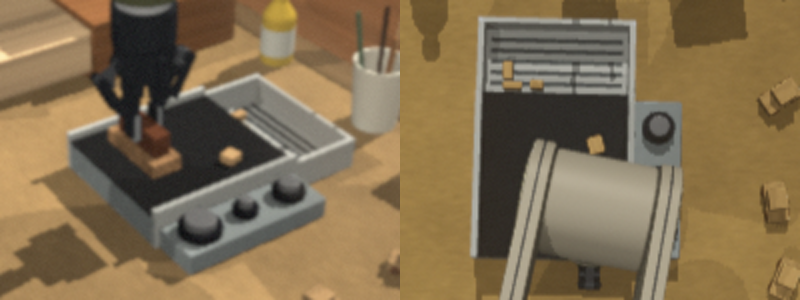

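>>> {"name": "apply_moves", "arguments": {
  "targets": [
    [0,0,25,0,0,0,1],
    [0,0,15,0,0,0,1],
    [0,0,8,0,0,0,1],
    [0,0,2,0,0,0,1],
    [0,11,0,0,0,0,1],
    [0,13,0,0,0,0,1],
    [0,13,0,0,0,0,1],
    [0,13,0,0,0,0,1],
    [0,13,0,0,0,0,1],
    [0,13,0,0,0,0,1],
    [0,13,0,0,0,0,1],
    [0,13,0,0,0,0,1],
    [0,13,0,0,0,0,1],
    [0,13,0,0,0,0,1],
    [0,13,0,0,0,0,1],
    [0,13,0,0,0,0,1],
    [0,13,0,0,0,0,1],
    [0,13,0,0,0,0,1],
    [0,13,0,0,0,0,1],
    [0,13,0,0,0,0,1]
  ]
}}

```text
time: 14.15
tool_pos: [655.1, -58.0, 73.1]
tcp_rot: [-180.0, -0.0, 87.4]
ft_force: [0.5, -0.1, -2.9]
finger_gap: 22.5
grip_force: 74.2
```

>>> {"name": "apply_moves", "arguments": {
  "targets": [
    [0,2,0,0,0,0,1],
    [0,0,-20,0,0,0,1],
    [0,0,-30,0,0,0,1],
    [0,0,-30,0,0,-0.015,1],
    [31,-16,0,0,0,0,1],
    [31,-16,0,0,0,0,1],
    [31,-16,0,0,0,0,1],
    [31,-16,0,0,0,0,1],
    [31,-16,0,0,0,0,1],
    [31,-16,0,0,0,0,1],
    [31,-16,0,0,0,0,1],
    [31,-16,0,0,0,0,1],
    [31,-16,0,0,0,0,1],
    [31,-16,0,0,0,0,1],
    [31,-16,0,0,0,0,1],
    [31,-16,0,0,0,0,1],
    [31,-16,0,0,0,0,1],
    [31,-16,0,0,0,0,1],
    [0,0,0,0,0,0,1],
    [0,0,0,0,0,0,1]
  ]
}}

```text
time: 16.65
tool_pos: [446.0, 382.5, 154.4]
tcp_rot: [179.9, -0.0, 88.2]
ft_force: [0.5, 0.3, -2.1]
finger_gap: 22.3
grip_force: 74.2
```

```bash
python3 - <<'E'
from h import *
a=shot("side"); t=shot("top")
s=np.hstack([cv2.resize(a[70:240,120:380],None,fx=1.5,fy=1.5,interpolation=2),cv2.resize(t[85:255,60:320],None,fx=1.5,fy=1.5,interpolation=2)])
cv2.imwrite("pics/g4.png",s[:,:,::-1]); s=sensors.sense(); print(s["tool_pos"],s["tcp_rot"],s["ft_force"])
E
```

```text
[446.31911276 381.89763015 153.92836737] [ 1.79963852e+02 -4.96285158e-03  8.81761542e+01] [-0.20584109  0.0915131  -1.61831867]
```

View pics/g4.png

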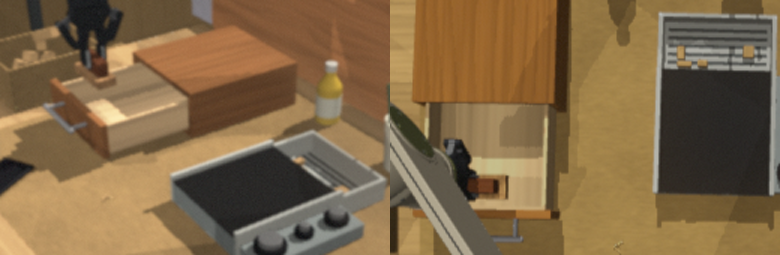

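>>> {"name": "apply_moves", "arguments": {
  "targets": [
    [6,9,0,0,0,0,1],
    [0,0,30,0,0,0,1],
    [0,0,30,0,0,0,1],
    [0,0,25,0,0,0,1],
    [0,0,10,0,0,0,1],
    [0,0,6,0,0,0,1],
    [0,0,2,0,0,0,1],
    [0,0,0,0,0,0,1],
    [0,0,0,0,0,0,1]
  ]
}}

```text
time: 17.88
tool_pos: [455.5, 388.8, 51.2]
tcp_rot: [179.9, -0.0, 88.2]
ft_force: [0.5, -0.3, -1.8]
finger_gap: 22.7
grip_force: 74.2
```

>>> {"name": "apply_moves", "arguments": {
  "targets": [
    [0,0,0,0,0,0,0.53],
    [0,0,0,0,0,0,0.53],
    [0,0,0,0,0,0,0.53],
    [0,0,-20,0,0,0,0.53],
    [0,0,-40,0,0,0,0.53],
    [0,0,-40,0,0,0,0.53],
    [0,0,-30,0,0,0,0.4],
    [-55,0,0,0,0,0,0.3],
    [-55,0,0,0,0,0,0.3],
    [-55,0,0,0,0,0,0.3],
    [-55,0,0,0,0,0,0.3],
    [-55,0,0,0,0,0,0.3],
    [-55,0,0,0,0,0,0.3],
    [-55,0,0,0,0,0,0.3],
    [-55,0,0,0,0,0,0.3],
    [0,0,0,0,0,0.188,0.3],
    [0,0,0,0,0,0.188,0.3],
    [0,0,0,0,0,0.188,0.3],
    [0,0,0,0,0,0.188,0.3],
    [0,0,0,0,0,0,0.3]
  ]
}}

```text
time: 20.38
tool_pos: [441.7, -51.5, 181.7]
tcp_rot: [179.9, -0.1, 45.3]
ft_force: [-0.4, -0.2, -0.4]
finger_gap: 59.6
grip_force: 0.0
```

```bash
python3 - <<'E'
from h import *
t=shot("top")
s=np.hstack([cv2.resize(t[105:255,345:475],None,fx=3,fy=3,interpolation=2),cv2.resize(t[105:255,60:190],None,fx=3,fy=3,interpolation=2)])
cv2.imwrite("pics/g5.png",s[:,:,::-1]); s=sensors.sense(); print(s["tool_pos"],s["tcp_rot"],s["joint_pos"])
E
```

```text
[441.68580324 -51.49462848 181.4828437 ] [ 1.79922272e+02 -4.52051607e-02  4.54952023e+01] [-1.32601978e+01 -1.58864574e+01  1.12700066e+02 -1.68076455e-03
  8.30964888e+01  3.12448312e+01]
```

View pics/g5.png

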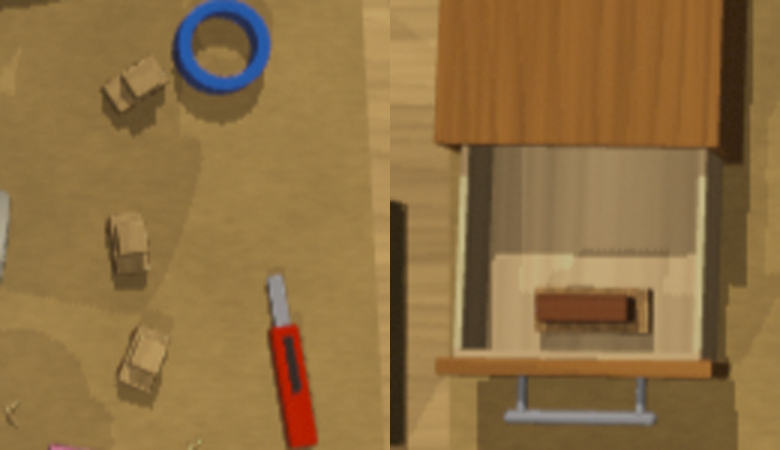

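The car positions are unchanged, with car1 at about (129,247) in the crop. The block sits flat in the drawer near its front wall, and its rib is at (585,308). Now I'll fetch car1.

>>> {"name": "apply_moves", "arguments": {
  "targets": [
    [0,0,0,0,0,0.188,0.3],
    [0,0,0,0,0,0.188,0.3],
    [0,0,0,0,0,0.188,0.3],
    [0,0,0,0,0,0.188,0.3],
    [0,0,0,0,0,0.011,0.3],
    [7,37,0,0,0,0,0.3],
    [7,37,0,0,0,0,0.3],
    [7,37,0,0,0,0,0.3],
    [7,37,0,0,0,0,0.3],
    [7,37,0,0,0,0,0.3],
    [7,37,0,0,0,0,0.3],
    [5,35,0,0,0,0,0.3],
    [0,0,40,0,0,0,0.3],
    [0,0,40,0,0,0,0.3],
    [0,0,40,0,0,0,0.3],
    [0,0,0,0,0,0,0.3],
    [0,0,0,0,0,0,0.3]
  ]
}}

```text
time: 22.55
tool_pos: [496.6, -307.5, 62.0]
tcp_rot: [179.9, -0.1, 1.8]
ft_force: [-0.6, -0.2, -0.4]
finger_gap: 59.6
grip_force: 0.0
```

>>> {"name": "apply_moves", "arguments": {
  "targets": [
    [0,0,25,0,0,0,0.3],
    [0,0,20,0,0,0,0.3],
    [0,0,10,0,0,0,0.3],
    [0,0,3,0,0,0,0.3],
    [0,0,0,0,0,0,1],
    [0,0,0,0,0,0,1],
    [0,0,0,0,0,0,1],
    [0,0,0,0,0,0,1],
    [0,0,0,0,0,0,1],
    [0,0,0,0,0,0,1]
  ],
  "force": 50
}}

```text
time: 23.8
tool_pos: [496.5, -307.5, 3.4]
tcp_rot: [179.9, -0.1, 1.7]
ft_force: [-0.6, -0.1, 5.8]
finger_gap: 28.7
grip_force: 49.7
```

>>> {"name": "apply_moves", "arguments": {
  "targets": [
    [0,0,-30,0,0,0,1],
    [0,0,-50,0,0,0,1],
    [0,0,-60,0,0,0.06,1],
    [0.5,-42,0,0,0,0,1],
    [0.5,-42,0,0,0,0,1],
    [0.5,-42,0,0,0,0,1],
    [0.5,-42,0,0,0,0,1],
    [0.5,-42,0,0,0,0,1],
    [0.5,-42,0,0,0,0,1],
    [0.5,-42,0,0,0,0,1],
    [0.5,-42,0,0,0,0,1],
    [0.5,-42,0,0,0,0,1],
    [0.5,-42,0,0,0,0,1],
    [0.5,-42,0,0,0,0,1],
    [0.5,-42,0,0,0,0,1],
    [0.5,-42,0,0,0,0,1],
    [0.5,-42,0,0,0,0,1],
    [0.5,-42,0,0,0,0,1],
    [0,0,0,0,0,0,1],
    [0,0,0,0,0,0,1]
  ]
}}

```text
time: 26.3
tool_pos: [522.5, 322.1, 141.8]
tcp_rot: [179.9, 0.0, -1.8]
ft_force: [1.2, 0.4, 0.0]
finger_gap: 28.8
grip_force: 49.0
```

>>> {"name": "apply_moves", "arguments": {
  "targets": [
    [0,-8,0,0,0,0,1],
    [0,0,40,0,0,0,1],
    [0,0,40,0,0,0,1],
    [0,0,20,0,0,0,1],
    [0,0,10,0,0,0,1],
    [0,0,4,0,0,0,1],
    [0,0,0,0,0,0,1],
    [0,0,0,0,0,0,0.54],
    [0,0,0,0,0,0,0.54],
    [0,0,0,0,0,0,0.54],
    [0,0,0,0,0,0,0.54]
  ]
}}

```text
time: 27.68
tool_pos: [525.3, 333.4, 31.6]
tcp_rot: [-179.7, -0.3, -1.8]
ft_force: [0.8, 9.9, 4.9]
finger_gap: 39.2
grip_force: 3.7
```

>>> {"name": "apply_moves", "arguments": {
  "targets": [
    [0,-3,-5,0,0,0,0.54],
    [0,0,-15,0,0,0,0.54],
    [0,0,-40,0,0,0,0.54],
    [0,0,-50,0,0,0,0.54],
    [0,30,0,0,0,0,0.54],
    [0,50,0,0,0,0,0.54],
    [0,50,0,0,0,0,0.54],
    [0,50,0,0,0,0,0.54],
    [0,50,0,0,0,0,0.54],
    [0,50,0,0,0,0,0.54],
    [0,50,0,0,0,0,0.3],
    [0,50,0,0,0,0,0.3],
    [0,50,0,0,0,0,0.3],
    [0,0,0,0,0,0,0.3],
    [0,0,0,0,0,0,0.3]
  ]
}}

```text
time: 29.55
tool_pos: [509.8, -96.3, 139.0]
tcp_rot: [-180.0, -0.0, -1.9]
ft_force: [-0.1, -1.1, 0.1]
finger_gap: 59.6
grip_force: 0.0
```

```bash
python3 - <<'E'
from h import *
t=shot("top"); a=shot("side")
s=np.hstack([cv2.resize(t[105:255,345:475],None,fx=2.2,fy=2.2,interpolation=2),cv2.resize(t[105:255,60:190],None,fx=2.2,fy=2.2,interpolation=2)])
s=np.vstack([s,cv2.resize(a[95:205,130:330],(s.shape[1],int(s.shape[1]*.45)),interpolation=2)])
cv2.imwrite("pics/g6.png",s[:,:,::-1]); print(s.shape); s=sensors.sense(); print(s["tool_pos"],s["tcp_rot"])
E
```

```text
(587, 572, 3)
[509.88468613 -95.33675706 138.62430824] [-1.79989370e+02 -1.10299443e-02 -1.73203535e+00]
```

View pics/g6.png

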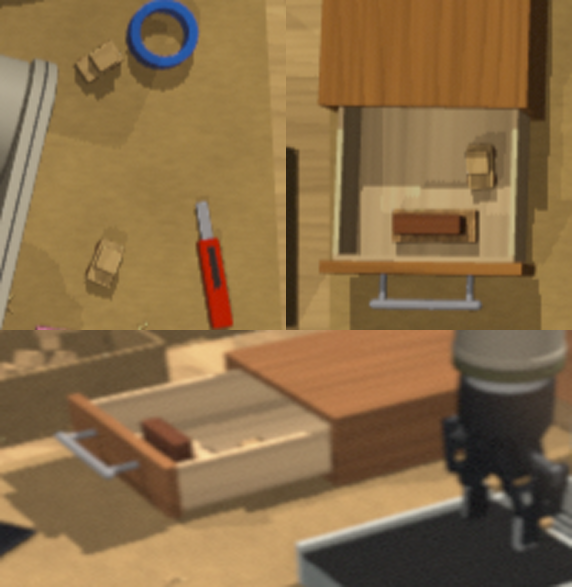

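```bash
python3 - <<'E'
from h import *
R=lambda x,y,z:ray("top",(x-286)/2.2+60,y/2.2+105,z).round(1)
L=lambda x,y,z:ray("top",x/2.2+345,y/2.2+105,z).round(1)
print("car",R(480,165,40),"block",R(429,222,70),"wallR top inner",R(514,180,78),"wallL top inner",R(345,180,78),"chest front",R(425,105,100),"front inner",R(430,262,78))
print("car2",L(106,262,14),"car0",L(99,63,14))
E
```

```text
car [527.8 330.8] block [458.6 382.8] wallR top inner [504.5 281.2] wallL top inner [509.5 477.7] chest front [591.3 377.3] front inner [411.6 379.3]
car2 [ 395.5 -316.8] car0 [ 640.5 -318.1]
```

>>> {"name": "apply_moves", "arguments": {
  "targets": [
    [0,0,0,0,0,0.188,0.3],
    [0,0,0,0,0,0.188,0.3],
    [0,0,0,0,0,0.012,0.3],
    [-2,36,0,0,0,0,0.3],
    [-2,36,0,0,0,0,0.3],
    [-2,36,0,0,0,0,0.3],
    [-2,36,0,0,0,0,0.3],
    [-2,36,0,0,0,0,0.3],
    [-2,35,0,0,0,0,0.3],
    [-2,35,0,0,0,0,0.3],
    [0,0,30,0,0,0,0.3],
    [0,0,40,0,0,0,0.3],
    [0,0,0,0,0,0,0.3],
    [0,0,0,0,0,0,0.3]
  ]
}}

```text
time: 31.4
tool_pos: [396.2, -319.1, 69.6]
tcp_rot: [180.0, -0.1, -23.8]
ft_force: [0.6, 0.4, 0.6]
finger_gap: 59.9
grip_force: 0.0
```

>>> {"name": "apply_moves", "arguments": {
  "targets": [
    [0,0,25,0,0,0,0.3],
    [0,0,20,0,0,0,0.3],
    [0,0,16,0,0,0,0.3],
    [0,0,4,0,0,0,0.3],
    [0,0,0,0,0,0,1],
    [0,0,0,0,0,0,1],
    [0,0,0,0,0,0,1],
    [0,0,0,0,0,0,1],
    [0,0,0,0,0,0,1],
    [0,0,0,0,0,0,1],
    [0,0,-40,0,0,0,1],
    [0,0,-50,0,0,0,1],
    [0,0,-50,0,0,0,1],
    [0,0,0,0,0,-0.178,1],
    [0,0,0,0,0,-0.178,1],
    [0,0,0,0,0,-0.178,1],
    [0,0,0,0,0,-0.178,1],
    [0,0,0,0,0,-0.178,1],
    [0,0,0,0,0,-0.178,1]
  ]
}}

```text
time: 33.78
tool_pos: [395.3, -319.0, 143.3]
tcp_rot: [-180.0, 0.0, 37.6]
ft_force: [-0.1, 0.2, 0.1]
finger_gap: 28.9
grip_force: 49.8
```

>>> {"name": "apply_moves", "arguments": {
  "targets": [
    [0,0,0,0,0,-0.178,1],
    [0,0,0,0,0,-0.178,1],
    [0,0,0,0,0,-0.178,1],
    [0,0,0,0,0,-0.178,1],
    [0,0,0,0,0,-0.178,1],
    [54,8,0,0,0,0,1],
    [54,8,0,0,0,0,1],
    [54,8,0,0,0,0,1],
    [54,8,0,0,0,0,1],
    [54,8,0,0,0,0,1],
    [54,8,0,0,0,0,1],
    [54,8,0,0,0,0,1],
    [54,8,0,0,0,0,1],
    [54,8,0,0,0,0,1],
    [54,8,0,0,0,0,1],
    [54,8,0,0,0,0,1],
    [54,8,0,0,0,0,1],
    [54,8,0,0,0,0,1],
    [0,0,0,0,0,0,1],
    [0,0,0,0,0,0,1]
  ]
}}

```text
time: 36.28
tool_pos: [520.8, 379.0, 142.7]
tcp_rot: [-180.0, 0.1, 88.3]
ft_force: [0.2, -0.5, -0.7]
finger_gap: 28.5
grip_force: 49.8
```

>>> {"name": "apply_moves", "arguments": {
  "targets": [
    [32,3,0,0,0,0,1],
    [32,3,0,0,0,0,1],
    [0,0,0,0,0,0,1],
    [0,0,35,0,0,0,1],
    [0,0,35,0,0,0,1],
    [0,0,25,0,0,0,1],
    [0,0,15,0,0,0,1],
    [0,0,4,0,0,0,1],
    [0,0,0,0,0,0,1],
    [0,0,0,0,0,0,1]
  ]
}}

```text
time: 37.52
tool_pos: [530.1, 443.7, 31.0]
tcp_rot: [179.9, -0.1, 88.2]
ft_force: [0.3, -0.4, -0.5]
finger_gap: 28.3
grip_force: 49.8
```

>>> {"name": "apply_moves", "arguments": {
  "targets": [
    [0,0,2,0,0,0,1],
    [0,0,0,0,0,0,1],
    [0,0,0,0,0,0,0.54],
    [0,0,0,0,0,0,0.54],
    [0,0,0,0,0,0,0.54],
    [0,0,-10,0,0,0,0.54],
    [0,0,-30,0,0,0,0.54],
    [0,0,-40,0,0,0,0.54],
    [0,0,-40,0,0,0,0.54],
    [-60,0,0,0,0,0,0.54],
    [-60,0,0,0,0,0,0.54],
    [-60,0,0,0,0,0,0.54],
    [-60,0,0,0,0,0,0.54],
    [-60,0,0,0,0,0,0.3],
    [-60,0,0,0,0,0,0.3],
    [-60,0,0,0,0,0,0.3],
    [-60,0,0,0,0,0,0.3],
    [0,0,0,0,0,0,0.3]
  ]
}}

```text
time: 39.78
tool_pos: [514.4, -40.7, 148.4]
tcp_rot: [179.9, 0.1, 87.9]
ft_force: [-0.4, 0.1, -0.5]
finger_gap: 59.8
grip_force: 0.0
```

```bash
python3 - <<'E'
from h import *
t=shot("top")
s=np.hstack([cv2.resize(t[85:255,345:475],None,fx=3,fy=3,interpolation=2),cv2.resize(t[85:255,60:190],None,fx=3,fy=3,interpolation=2)])
cv2.imwrite("pics/g7.png",s[:,:,::-1]); s=sensors.sense(); print(s["tool_pos"],s["tcp_rot"],s["finger_gap"])
E
```

```text
[514.51423068 -38.51660717 148.28225598] [1.79921116e+02 6.61756616e-03 8.79872612e+01] 59.69886818843045
```

View pics/g7.png

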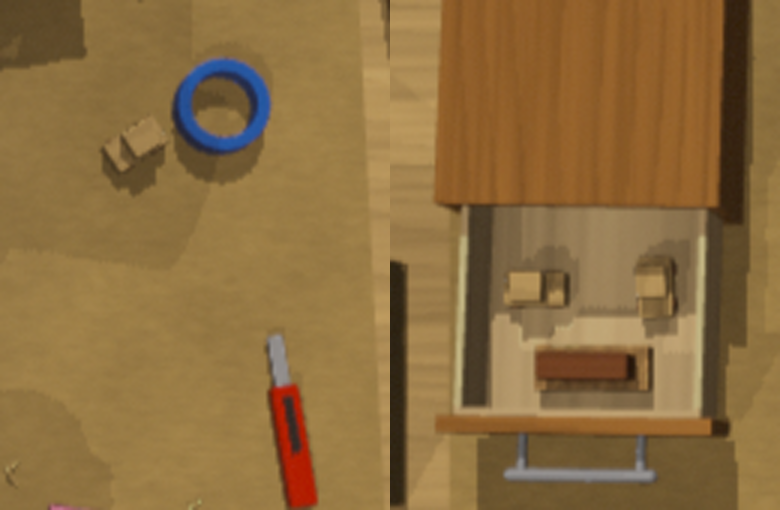

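The top view shows car2 (535,287) and car1 (655,287) upright in the drawer behind the block (583,365), with car0 unmoved at (134,145). The gap between the two cars is tight for the third, so I'll measure it.

```bash
python3 - <<'E'
from h import *
R=lambda x,y,z:ray("top",(x-390)/3+60,y/3+85,z).round(1)
print("car2 R",R(567,287,36),"L",R(505,287,30),"car1 L",R(637,300,36),"R",R(676,300,30),"floorL",R(490,320,22),"floorR",R(697,320,22),"block top",R(583,365,70),"bl R",R(651,370,38),"bl L",R(535,370,38),"rear car1",R(655,259,52),"car1 front",R(655,318,30),"chest",R(580,206,100))
E
```

```text
car2 R [528.5 409.1] L [530.6 466. ] car1 L [515.3 347.4] R [515.1 314.6] floorL [502.4 482.3] floorR [497.7 298.1] block top [456.7 384.5] bl R [453.1 335. ] bl L [455.7 436.8] rear car1 [549.1 327. ] car1 front [499.6 333.3] chest [588.8 376.9]
```

>>> {"name": "apply_moves", "arguments": {
  "targets": [
    [52,0,0,0,0,0,1],
    [52,0,0,0,0,0,1],
    [52,0,0,0,0,0,1],
    [52,0,0,0,0,0,1],
    [52,0,0,0,0,0,1],
    [52,0,0,0,0,0,1],
    [52,0,0,0,0,0,1],
    [52,0,0,0,0,0,1],
    [0,0,0,0,0,0,1],
    [0,0,35,0,0,0,1],
    [0,0,35,0,0,0,1],
    [0,0,30,0,0,0,1],
    [0,0,16,0,0,0,1],
    [0,0,0,0,0,0,1],
    [0,0,0,0,0,0,1]
  ]
}}

```text
time: 41.7
tool_pos: [528.1, 379.9, 33.0]
tcp_rot: [179.9, -0.1, 88.2]
ft_force: [0.3, 0.1, 0.4]
finger_gap: -0.1
grip_force: 0.0
```

Push car2 left by about 10 mm, back off, lift, then travel toward car0.

>>> {"name": "apply_moves", "arguments": {
  "targets": [
    [0,0,2,0,0,0,1],
    [8,0,0,0,0,0,1],
    [8,0,0,0,0,0,1],
    [6,0,0,0,0,0,1],
    [5,0,0,0,0,0,1],
    [0,0,0,0,0,0,1],
    [0,0,0,0,0,0,1]
  ]
}}

```text
time: 42.58
tool_pos: [528.0, 406.1, 29.2]
tcp_rot: [-180.0, 0.0, 88.2]
ft_force: [0.7, -0.3, -0.8]
finger_gap: 0.3
grip_force: 0.0
```

>>> {"name": "apply_moves", "arguments": {
  "targets": [
    [-10,0,0,0,0,0,1],
    [0,0,-40,0,0,0,1],
    [0,0,-40,0,0,0,1],
    [0,0,-40,0,0,0,1],
    [-50,10,0,0,0,0,0.3],
    [-50,10,0,0,0,0,0.3],
    [-50,10,0,0,0,0,0.3],
    [-50,10,0,0,0,0,0.3],
    [-50,10,0,0,0,0,0.3],
    [-50,10,0,0,0,0,0.3],
    [-50,10,0,0,0,0,0.3],
    [-50,10,0,0,0,0,0.3],
    [-50,10,0,0,0,0,0.3],
    [-50,10,0,0,0,0,0.3],
    [0,0,0,0,0,-0.16,0.3],
    [0,0,0,0,0,-0.16,0.3],
    [0,0,0,0,0,-0.16,0.3],
    [0,0,0,0,0,-0.16,0.3],
    [0,0,0,0,0,0,0.3]
  ]
}}

```text
time: 44.95
tool_pos: [611.7, -107.2, 149.3]
tcp_rot: [-180.0, -0.0, 124.8]
ft_force: [-0.2, 0.4, -0.2]
finger_gap: 59.9
grip_force: 0.0
```

```bash
python3 - <<'E'
from h import *
t=shot("top")
s=np.hstack([cv2.resize(t[85:255,345:475],None,fx=3,fy=3,interpolation=2),cv2.resize(t[85:255,60:190],None,fx=3,fy=3,interpolation=2)])
cv2.imwrite("pics/g8.png",s[:,:,::-1]); s=sensors.sense(); print(s["tool_pos"],s["tcp_rot"],s["finger_gap"])
E
```

```text
[ 611.74212971 -107.0941367   149.26872316] [-1.79989897e+02 -1.25079573e-03  1.24667242e+02] 59.775359611447925
```

View pics/g8.png

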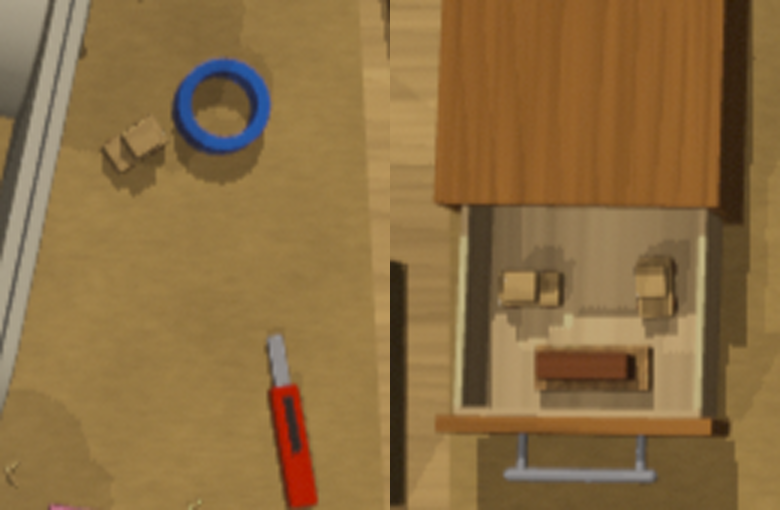

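```bash
python3 - <<'E'
from h import *
L=lambda x,y,z:ray("top",x/3+345,y/3+85,z)
f=(L(102,150,16)+L(121,172,8))/2; a=L(130.5,147,30); b=L(158.5,130.5,30)
print(f,a,b,np.linalg.norm(b-a),np.linalg.norm(b-f),"axis",np.degrees(np.arctan2(*(b-a)[::-1])))
u=(b-a)/np.linalg.norm(b-a); print("ctr from front",f+27*u,"cabin ctr",(a+b)/2)
E
```

```text
[ 627.67543978 -296.74036996] [ 636.3564406  -310.40552975] [ 650.61045454 -335.98638431] 29.284074739713365 45.456182691665994 axis -60.87282973970006
ctr from front [ 640.81768108 -320.32599044] cabin ctr [ 643.48344757 -323.19595703]
```

>>> {"name": "apply_moves", "arguments": {
  "targets": [
    [0,0,0,0,0,0.047,0.3],
    [-33,-15,0,0,0,0,0.3],
    [-33,-15,0,0,0,0,0.3],
    [-33,-15,0,0,0,0,0.3],
    [-33,-15,0,0,0,0,0.3],
    [-33,-15,0,0,0,0,0.3],
    [-32,-13,0,0,0,0,0.3],
    [0,0,40,0,0,0,0.3],
    [0,0,40,0,0,0,0.3],
    [0,0,0,0,0,0,0.3],
    [0,0,0,0,0,0,0.3]
  ]
}}

```text
time: 46.38
tool_pos: [643.2, -320.6, 70.9]
tcp_rot: [180.0, 0.1, 122.1]
ft_force: [0.5, -0.8, 0.4]
finger_gap: 59.8
grip_force: 0.0
```

>>> {"name": "apply_moves", "arguments": {
  "targets": [
    [1,-2,25,0,0,0,0.3],
    [0,0,22,0,0,0,0.3],
    [0,0,15,0,0,0,0.3],
    [0,0,4,0,0,0,0.3],
    [0,0,0,0,0,0,1],
    [0,0,0,0,0,0,1],
    [0,0,0,0,0,0,1],
    [0,0,0,0,0,0,1],
    [0,0,0,0,0,0,1],
    [0,0,0,0,0,0,1],
    [0,0,-40,0,0,0,1],
    [0,0,-50,0,0,0,1],
    [0,0,-50,0,0,0,1],
    [0,0,0,0,0,0.148,1],
    [0,0,0,0,0,0.148,1],
    [0,0,0,0,0,0.148,1],
    [0,0,0,0,0,0.148,1],
    [0,0,0,0,0,0,1]
  ]
}}

```text
time: 48.62
tool_pos: [640.2, -320.3, 142.8]
tcp_rot: [-180.0, -0.0, 88.3]
ft_force: [-0.7, -0.5, -0.2]
finger_gap: 28.6
grip_force: 49.5
```

>>> {"name": "apply_moves", "arguments": {
  "targets": [
    [49,-9.5,0,0,0,0,1],
    [49,-9.5,0,0,0,0,1],
    [49,-9.5,0,0,0,0,1],
    [49,-9.5,0,0,0,0,1],
    [49,-9.5,0,0,0,0,1],
    [49,-9.5,0,0,0,0,1],
    [49,-9.5,0,0,0,0,1],
    [49,-9.5,0,0,0,0,1],
    [49,-9.5,0,0,0,0,1],
    [49,-9.5,0,0,0,0,1],
    [49,-9.5,0,0,0,0,1],
    [49,-9.5,0,0,0,0,1],
    [49,-9.5,0,0,0,0,1],
    [49,-9.5,0,0,0,0,1],
    [0,0,0,0,0,0,1],
    [0,0,0,0,0,0,1]
  ]
}}

```text
time: 50.62
tool_pos: [527.9, 368.9, 142.9]
tcp_rot: [-180.0, 0.0, 88.4]
ft_force: [0.3, -0.5, 0.8]
finger_gap: 28.2
grip_force: 49.6
```

```bash
python3 - <<'E'
from h import *
t=shot("top"); a=shot("side")
s=np.hstack([cv2.resize(t[130:250,70:190],None,fx=3.2,fy=3.2,interpolation=2),cv2.resize(a[80:200,130:250],None,fx=3.2,fy=3.2,interpolation=2)])
cv2.imwrite("pics/g9.png",s[:,:,::-1]); s=sensors.sense(); print(s["tool_pos"],s["tcp_rot"],s["finger_gap"])
E
```

```text
[528.39300661 368.03585259 143.11978945] [-1.79987656e+02  3.40534303e-02  8.82919053e+01] 28.480750853748894
```

View pics/g9.png

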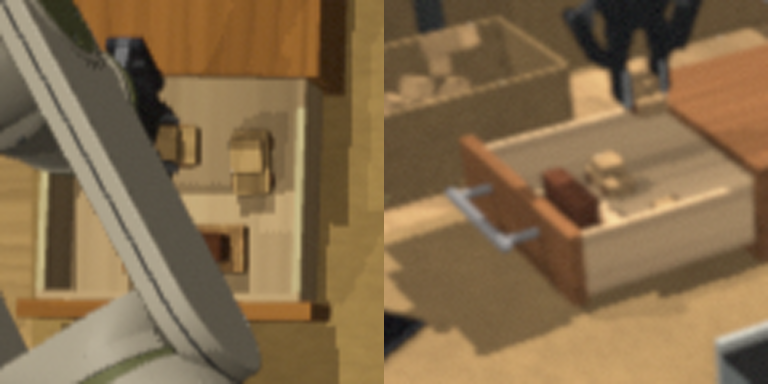

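```bash
python3 - <<'E'
from h import *
for u in (199,201):
    print(ray("top",70+u/3.2,130+147/3.2,150))
print("car1 L",ray("top",70+230/3.2,130+170/3.2,38))
E
```

```text
[525.01079161 339.83884358]
[524.97216827 338.32830209]
car1 L [520.12692433 348.03246179]
```

>>> {"name": "apply_moves", "arguments": {
  "targets": [
    [15,-1,0,0,0,0,1],
    [0,0,0,0,0,0,1],
    [0,0,35,0,0,0,1],
    [0,0,35,0,0,0,1],
    [0,0,25,0,0,0,1],
    [0,0,15,0,0,0,1],
    [0,0,5,0,0,0,1],
    [0,0,1,0,0,0,1],
    [0,0,0,0,0,0,1]
  ]
}}

```text
time: 51.85
tool_pos: [528.4, 384.7, 28.6]
tcp_rot: [179.9, -0.1, 88.3]
ft_force: [1.2, 0.4, -0.8]
finger_gap: 28.3
grip_force: 49.6
```

>>> {"name": "apply_moves", "arguments": {
  "targets": [
    [0,0,0,0,0,0,0.54],
    [0,0,0,0,0,0,0.54],
    [0,0,0,0,0,0,0.54],
    [0,0,-10,0,0,0,0.54],
    [0,0,-30,0,0,0,0.54],
    [0,0,-40,0,0,0,0.54],
    [0,0,-40,0,0,0,0.54],
    [0,-44,0,0,0,0,1],
    [0,-44,0,0,0,0,1],
    [0,-44,0,0,0,0,1],
    [0,-44,0,0,0,0,1],
    [0,-42,0,0,0,0,1],
    [0,0,0,0,0,0,1],
    [0,0,30,0,0,0,1],
    [0,0,30,0,0,0,1],
    [0,0,30,0,0,0,1],
    [0,0,0,0,0,0,1]
  ]
}}

```text
time: 53.98
tool_pos: [308.9, 389.2, 55.4]
tcp_rot: [-179.8, 0.2, 88.3]
ft_force: [-0.1, 0.5, 1.0]
finger_gap: -0.3
grip_force: 0.0
```

```bash
python3 - <<'E'
from h import *
t=shot("top"); a=shot("side")
s=np.hstack([cv2.resize(t[110:260,60:190],None,fx=3.2,fy=3.2,interpolation=2),cv2.resize(a[80:230,130:230],None,fx=3.2,fy=3.2,interpolation=2)])
cv2.imwrite("pics/g10.png",s[:,:,::-1]); s=sensors.sense(); print(s["tool_pos"],s["tcp_rot"],s["finger_gap"])
E
```

```text
[310.44711365 391.05306659  58.35050974] [ 1.79966843e+02 -2.47994964e-02  8.82597082e+01] -0.23782000834651731
```

View pics/g10.png

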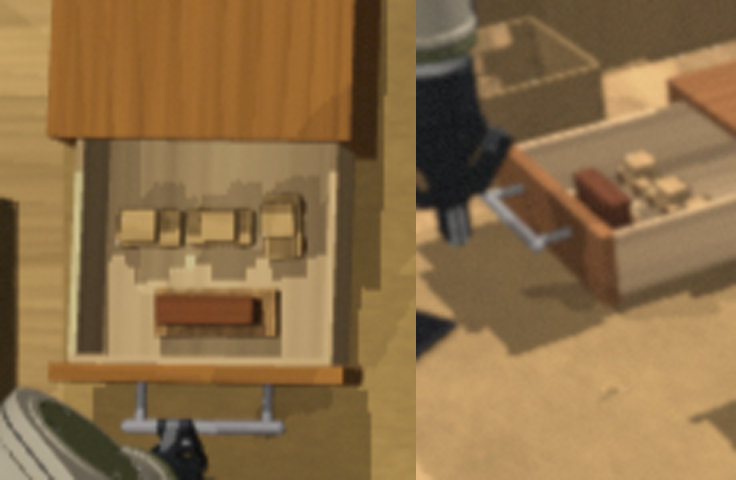

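>>> {"name": "apply_moves", "arguments": {
  "targets": [
    [0,0,14,0,0,0,1],
    [0,4,0,0,0,0,1],
    [0,6,0,0,0,0,1],
    [0,6,0,0,0,0,1],
    [0,6,0,0,0,0,1],
    [0,6,0,0,0,0,1],
    [0,6,0,0,0,0,1],
    [0,6,0,0,0,0,1],
    [0,8,0,0,0,0,1],
    [0,8,0,0,0,0,1],
    [0,8,0,0,0,0,1],
    [0,8,0,0,0,0,1],
    [0,8,0,0,0,0,1],
    [0,8,0,0,0,0,1],
    [0,8,0,0,0,0,1],
    [0,8,0,0,0,0,1],
    [0,8,0,0,0,0,1],
    [0,8,0,0,0,0,1],
    [0,8,0,0,0,0,1],
    [0,8,0,0,0,0,1]
  ]
}}

```text
time: 56.58
tool_pos: [446.1, 386.6, 43.3]
tcp_rot: [-180.0, 0.0, 88.3]
ft_force: [-0.2, -1.5, -0.4]
finger_gap: -0.2
grip_force: 0.6
```

>>> {"name": "apply_moves", "arguments": {
  "targets": [
    [0,8,0,0,0,0,1],
    [0,8,0,0,0,0,1],
    [0,8,0,0,0,0,1],
    [0,8,0,0,0,0,1],
    [0,8,0,0,0,0,1],
    [0,6,0,0,0,0,1],
    [0,4,0,0,0,0,1],
    [0,4,0,0,0,0,1],
    [0,0,0,0,0,0,1]
  ]
}}

```text
time: 57.7
tool_pos: [500.0, 385.2, 43.5]
tcp_rot: [180.0, -0.0, 88.3]
ft_force: [0.3, 0.0, 0.1]
finger_gap: -0.2
grip_force: 0.0
```

```bash
python3 - <<'E'
from h import *
t=shot("top"); s=sensors.sense(); print(s["tool_pos"],s["ft_force"])
cv2.imwrite("pics/n1.png",t[:,:,::-1])
# drawer interior / gap profile along a column near right side of drawer front
for u in (100,150): print(u,[tuple(map(int,t[v,u])) for v in range(140,200,3)])
E
```

```text
[499.81978593 385.27110746  43.44379391] [-0.16718877  1.24417322 -0.31957152]
100 [(152, 100, 45), (150, 99, 45), (151, 100, 47), (140, 93, 46), (56, 51, 31), (51, 48, 30), (51, 51, 30), (53, 53, 33), (91, 85, 71), (89, 85, 70), (91, 85, 71), (92, 85, 72), (138, 130, 110), (174, 165, 143), (174, 165, 142), (159, 150, 130), (103, 97, 87), (171, 162, 140), (174, 165, 142), (159, 149, 128)]
150 [(140, 91, 40), (141, 93, 41), (141, 92, 40), (141, 92, 40), (136, 88, 39), (120, 98, 67), (126, 104, 71), (134, 110, 75), (148, 98, 46), (134, 87, 39), (63, 40, 17), (107, 83, 45), (115, 91, 49), (112, 89, 50), (106, 95, 80), (107, 85, 51), (112, 89, 51), (112, 88, 48), (113, 90, 49), (114, 90, 50)]
```

>>> {"name": "apply_moves", "arguments": {
  "targets": [
    [0,5,0,0,0,0,1],
    [0,5,0,0,0,0,1],
    [0,4,0,0,0,0,1],
    [0,2,0,0,0,0,1],
    [0,2,0,0,0,0,1],
    [0,0,0,0,0,0,1]
  ]
}}

```text
time: 58.5
tool_pos: [517.8, 384.4, 43.3]
tcp_rot: [180.0, 0.0, 88.3]
ft_force: [-0.0, -0.5, 0.1]
finger_gap: -0.4
grip_force: 0.0
```

>>> {"name": "apply_moves", "arguments": {
  "targets": [
    [0,2,0,0,0,0,1],
    [0,2,0,0,0,0,1],
    [0,0,0,0,0,0,1]
  ]
}}

```text
time: 58.88
tool_pos: [521.8, 384.3, 43.3]
tcp_rot: [180.0, -0.0, 88.3]
ft_force: [-0.1, -0.2, 0.1]
finger_gap: 0.0
grip_force: 0.0
```

```bash
python3 - <<'E'
from h import *
t=shot("top"); s=sensors.sense(); print(s["tool_pos"],s["ft_force"])
for u in (100,150): print(u,[tuple(map(int,t[v,u])) for v in range(146,176,2)])
E
```

```text
[521.80192039 384.40273969  43.37114134] [-0.38407199 -1.06917825  0.06737541]
100 [(48, 50, 32), (49, 48, 28), (63, 60, 44), (94, 88, 74), (90, 83, 71), (91, 82, 71), (89, 83, 70), (90, 83, 71), (103, 95, 80), (155, 146, 125), (174, 165, 142), (174, 164, 142), (174, 165, 141), (169, 159, 137), (121, 114, 99)]
150 [(140, 92, 39), (140, 91, 40), (140, 91, 39), (134, 88, 41), (75, 47, 24), (95, 59, 27), (96, 62, 30), (79, 51, 26), (63, 41, 21), (80, 61, 32), (111, 87, 46), (111, 88, 49), (111, 87, 47), (110, 88, 56), (112, 106, 101)]
```

>>> {"name": "apply_moves", "arguments": {
  "targets": [
    [0,1.5,0,0,0,0,1],
    [0,1.5,0,0,0,0,1],
    [0,0,0,0,0,0,1]
  ]
}}

```text
time: 59.3
tool_pos: [522.2, 384.4, 43.2]
tcp_rot: [-179.7, 0.1, 88.3]
ft_force: [-12.1, -1.6, 8.1]
finger_gap: -0.4
grip_force: 6.2
```

>>> {"name": "apply_moves", "arguments": {
  "targets": [
    [0,-10,0,0,0,0,1],
    [0,-30,0,0,0,0,1],
    [0,-25,0,0,0,0,1],
    [0,0,-40,0,0,0,1],
    [0,0,-40,0,0,0,1],
    [-45,2,0,0,0,0,1],
    [-45,2,0,0,0,0,1],
    [-45,2,0,0,0,0,1],
    [-45,2,0,0,0,0,1],
    [-45,2,0,0,0,0,1],
    [-45,2,0,0,0,0,1],
    [-45,2,0,0,0,0,1],
    [-45,2,0,0,0,0,1],
    [-45,2,0,0,0,0,1],
    [-45,2,0,0,0,0,1],
    [-45,2,0,0,0,0,1],
    [-30,0,0,0,0,0,1],
    [0,0,0,0,0,0,1],
    [0,0,0,0,0,0,1]
  ]
}}

```text
time: 61.68
tool_pos: [465.7, -138.7, 123.2]
tcp_rot: [180.0, -0.0, 88.3]
ft_force: [-0.5, -0.8, 0.8]
finger_gap: -0.3
grip_force: 0.0
```

```bash
python3 - <<'E'
from h import *
t=shot("top"); s=sensors.sense(); print(s["tool_pos"],s["tcp_rot"])
hsv=cv2.cvtColor(t,cv2.COLOR_RGB2HSV)
cv2.imwrite("pics/n2.png",t[:,:,::-1])
# drawer front and handle
for u in (100,123,150): print(u,[tuple(map(int,t[v,u])) for v in range(148,182,2)])
# chips on the board? tan pixels in black board region, and trough
m=cv2.inRange(hsv,(8,90,120),(25,255,255))
print("tan board px",int((m[133:212,242:312]>0).sum()),"trough",int((m[98:132,242:314]>0).sum()))
E
```

```text
[ 465.79890117 -138.33358063  123.22324821] [ 1.79995160e+02 -1.53967300e-02  8.83055507e+01]
100 [(151, 100, 46), (150, 99, 46), (138, 91, 41), (106, 71, 35), (102, 66, 29), (101, 64, 28), (71, 46, 20), (72, 48, 22), (112, 87, 48), (112, 87, 47), (113, 89, 49), (113, 89, 49), (112, 90, 53), (114, 96, 71), (110, 87, 50), (114, 89, 49), (109, 85, 46)]
123 [(145, 96, 44), (146, 96, 45), (137, 88, 40), (98, 65, 31), (109, 69, 29), (101, 63, 28), (67, 42, 17), (67, 43, 24), (101, 76, 41), (111, 88, 49), (109, 86, 44), (111, 88, 49), (122, 108, 89), (146, 143, 141), (104, 96, 88), (112, 89, 49), (113, 89, 49)]
150 [(154, 101, 42), (154, 102, 46), (149, 96, 42), (87, 55, 27), (112, 73, 33), (112, 72, 30), (84, 54, 26), (66, 41, 16), (92, 69, 35), (112, 89, 49), (110, 86, 46), (110, 88, 49), (109, 87, 55), (110, 105, 98), (97, 83, 65), (111, 87, 46), (110, 85, 48)]
tan board px 0 trough 148
```

>>> {"name": "apply_moves", "arguments": {
  "targets": [
    [-3.5,-2,0,0,0,0,1],
    [0,0,30,0,0,0,1],
    [0,0,25,0,0,0,1],
    [0,0,12,0,0,0,1],
    [0,0,4,0,0,0,1],
    [0,0,4,0,0,0,1],
    [0,0,2,0,0,0,1],
    [0,0,0,0,0,0,1],
    [0,0,0,0,0,0,1]
  ]
}}

```text
time: 62.85
tool_pos: [464.3, -142.7, 46.9]
tcp_rot: [179.9, 0.0, 88.3]
ft_force: [-0.3, 1.9, 3.4]
finger_gap: 0.0
grip_force: 2.1
```

>>> {"name": "apply_moves", "arguments": {
  "targets": [
    [0,0,2,0,0,0,1],
    [0,0,1,0,0,0,1],
    [0,0,0,0,0,0,1],
    [0,0,0,0,0,0,1]
  ]
}}

```text
time: 63.35
tool_pos: [464.5, -142.8, 45.7]
tcp_rot: [179.9, 0.0, 88.3]
ft_force: [-10.1, 6.2, 26.2]
finger_gap: 0.0
grip_force: 12.9
```

>>> {"name": "apply_moves", "arguments": {
  "targets": [
    [0,0,-10,0,0,0,1],
    [0,0,-30,0,0,0,1],
    [-1,33,0,0,0,0,1],
    [-1,33,0,0,0,0,1],
    [-1,33,0,0,0,0,1],
    [0,34,0,0,0,0,1],
    [0,0,0,0,0,0,1],
    [0,0,0,0,0,0,1]
  ]
}}

```text
time: 64.35
tool_pos: [595.7, -149.6, 82.6]
tcp_rot: [-179.9, -0.0, 88.3]
ft_force: [-0.4, 0.2, -0.3]
finger_gap: 0.1
grip_force: 0.0
```

>>> {"name": "apply_moves", "arguments": {
  "targets": [
    [0,1,20,0,0,0,1],
    [0,0,8,0,0,0,1],
    [0,0,4,0,0,0,1],
    [0,0,4,0,0,0,1],
    [0,0,2,0,0,0,1],
    [0,0,1,0,0,0,1],
    [0,0,0,0,0,0,1],
    [0,0,0,0,0,0,1]
  ]
}}

```text
time: 65.35
tool_pos: [597.5, -149.6, 45.9]
tcp_rot: [-180.0, 0.0, 88.3]
ft_force: [-9.4, 2.3, 14.0]
finger_gap: -0.1
grip_force: 7.1
```

>>> {"name": "apply_moves", "arguments": {
  "targets": [
    [0,0,-10,0,0,0,1],
    [0,0,-30,0,0,0,1],
    [1,-33,0,0,0,0,1],
    [1,-34,0,0,0,0,1],
    [0,0,0,0,0,0,1],
    [0,0,0,0,0,0,1]
  ]
}}

```text
time: 66.1
tool_pos: [531.7, -145.9, 85.0]
tcp_rot: [179.9, 0.0, 88.3]
ft_force: [0.6, -0.2, -0.2]
finger_gap: 0.0
grip_force: 0.0
```

>>> {"name": "apply_moves", "arguments": {
  "targets": [
    [0,-1,20,0,0,0,1],
    [0,0,10,0,0,0,1],
    [0,0,4,0,0,0,1],
    [0,0,4,0,0,0,1],
    [0,0,2,0,0,0,1],
    [0,0,1,0,0,0,1],
    [0,0,0,0,0,0,1],
    [0,0,0,0,0,0,1]
  ]
}}

```text
time: 67.1
tool_pos: [530.2, -145.6, 45.8]
tcp_rot: [180.0, 0.0, 88.3]
ft_force: [-11.1, 4.7, 20.3]
finger_gap: -0.3
grip_force: 10.5
```

>>> {"name": "apply_moves", "arguments": {
  "targets": [
    [0,0,-10,0,0,0,1],
    [0,0,-40,0,0,0,1],
    [0,0,-50,0,0,0,1],
    [0,0,0,0,0,0,1],
    [0,0,0,0,0,0,1]
  ]
}}

```text
time: 67.72
tool_pos: [529.9, -145.7, 143.5]
tcp_rot: [179.9, 0.0, 88.3]
ft_force: [-0.0, 0.2, -0.1]
finger_gap: -0.2
grip_force: 0.0
```

```bash
python3 - <<'E'
from h import *
t=shot("top").astype(int); a=cv2.imread("pics/n2.png")[:,:,::-1].astype(int)
print("front changed", np.abs(t-a)[140:180,75:175].max(), [ray("top",123,174.5,62)])
o=cv2.imread("pics/top0.png")[:,:,::-1].astype(int)
for n,(x0,y0,x1,y1) in dict(tape=(400,100,440,140),knife=(430,195,455,255),pink=(360,250,430,295)).items(): print(n,np.abs(t-o)[y0:y1,x0:x1].mean())
print(r.hand_in())
E
```

```text
front changed 9 [array([541.06706692, 390.11504098])]
tape 5.236458333333333
knife 4.203555555555556
pink 5.466243386243386
the job is handed in; nothing more can be done
None
```

The job is handed in at about 68 s; no verdict came back. The board was wiped clear into the trough with the block. The block and all three cars went into the drawer, which was pushed shut, and then I pressed the large, medium and small keys in that order.

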